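# Put the whetstones back in their boxes

## Robot

A 7-joint arm with a two-finger parallel gripper is mounted at the origin on the work surface. World frame = base frame: x ahead of the robot, y to its left, z up, the work surface at z = 0. Lengths are in m, angles in rad, forces in N, time in s.
With the tool pointing down it reaches from about 0.4 to 0.85 m from the base axis. Payload 10.4 kg.
Tool frame: the origin (TCP) lies at the very end of the fingers, on their centre line; the grasp point (between the pads) lies 19 mm behind it; z points along the fingers, y is the direction in which the jaws open and shut (so a half turn about z gives the same grasp; the last joint's range is limited). The gripper opens to 87 mm and grips with 3 to 60 N. Pads are 19 mm wide; open, the fingers measure 117 mm over their backs; the gripper's body (75 mm by 190 mm) begins 51 mm behind the grasp point.
Start: joints at [-1.141, 0.332, -0.065, 1.46, 0.022, 1.35, -0.088], TCP at [0.273, 0.562, 0.223] pointing down, gripper open.
Joint ranges: [-2.6, 2.6], [-0.5, 2.12], [-1.47, 1.34], [0.16, 2.42], [-1.27, 4.41], [0.06, 2.06], [-2.6, 2.6]. Speed limits (rad/s): [2.22, 2.22, 2.79, 2.79, 3.14, 3.14, 3.14].

## Interface

Orientations are given as a unit quaternion [x, y, z, w].
In Python, from bench import r, eyes, job gives the robot as it stands. The module is installed in compiled form; this text tells all that it offers.
- The arm moves only by the tool play_rows, never from a script. Its argument "motion" is a list of rows, each a list of 7 numbers: the shift along the tool's x, y, z as a fraction of full scale, then the turn, a rotation vector about the tool's x, y, z as a fraction of full scale, then the opening in per cent of the stroke, from 0 (shut) to 100 (fully open). A call has 1 to 5 rows; each row is the pose to reach, as a shift and turn from the pose commanded when the call began, along the tool's axes at that moment; what a row does not reach only later rows make up. Full scale, the value 1, is 0.2 m for a shift and 90 degrees for a turn. A row lasts 1/8 s, in which the tool goes at most 62.5 mm and 10.7 degrees, less where a joint would pass 70% of its speed; a pose out of reach is approached as far as the arm can. A call with a number of a shift or a turn outside -1 to 1 is refused whole. A call with a gripper value outside its range is refused whole. The fingers move at their own pace and stop on an object; "squeeze" is the grip in N (left out, the last holds). Time passes only in rows, so rows that repeat a pose let the fingers close. It gives the time, the measured TCP pose, the force and the opening at its end, in the units of the state.
- r.read_state(): the state, without advancing time (a new reading comes with each control period).
- eyes.camera(name): name is "scene" or "top" or "wrist"; returns a dict with "image" (420x560x3 uint8, red, green, blue), "mtx" (3x3 intrinsics, pixels), "dist" ([k1, k2, p1, p2, k3] as OpenCV has them; the pictures are not rectified), "R" (3x3) and "t" (3): a world point X has camera coordinates R X + t. Camera axes: x right, y down, z forward; pixel columns grow to the right and rows downward; lengths in m; the calibration is good to about 2 mm. A picture is of the moment at which its call begins. There is no depth.
- job.close_job(): hands the job in, once; it reports no verdict.
Trained networks look in a picture, given as the dict that the camera call returned (one of the last four; its "shot" number tells which), for a name from the list of things; names that differ only in an ending like _2 or _b are one class to them, and where a whole thing is asked for, a point or a joint stands for the part that bears it (a point fixed in the world has none). Each returns a list of dicts, best first, with "p" (0 to 1); they miss things now and then, are a little off and sometimes report something else, mostly with a low value. They report only what shows in the picture. A call takes as long as a camera call. They do not tell look-alikes from the thing itself.
- eyes.regions_of(picture, label): "region" (420x560 bool, what is visible of it) and "xy" ([column, row] in pixels, amid what is visible of it).
- eyes.landmark_of(picture, label): "xy" ([column, row] in pixels: a listed point, or the origin of a listed thing).
The state is a dict: "time": time; "joint_positions": joint angles; "joint_vel": joint speeds; "joint_torque": joint torques, N m; "ee_pos": TCP position; "eef_rot": TCP orientation; "ft_force": force on the tool from outside, world axes, zero at the start; "torque": the same for the moment, N m; "width": finger opening in m.
Only numpy, scipy, OpenCV 4.12 (cv2) and the standard library are available. Lean on these libraries where they do the work, as an engineer would, in place of code of your own. Each camera call takes 0.05 s, during which the arm holds its last target. There are 200 camera calls.

## Task

The sharpening is done: take the two piles of whetstones on the drip tray apart and put each of the five stones back into its own wooden box, the one hollowed to its shape and size, right side up and lying flat on the bottom of the recess. The stones chip easily, so set them down, do not let any drop or fall.

Things in the scene. Friction and masses are not known exactly. Their poses are not given: they have to be found in the camera images.
- coarse_stone: coarse bench whetstone, the largest of the five: dark grey rectangular block 150 x 60 x 25 mm, about 0.5 kg; at the bottom of one of the two piles, which stand side by side, about 120 mm apart, on a white blue-edged drip tray (tray 220 x 270 mm, floor 4 mm above the bench, rim 12 mm). Origin at the centre of its underside, z up out of its top face, x along its length.
- medium_stone: medium bench whetstone: rusty brown rectangular block 120 x 50 x 25 mm, about 0.33 kg; at the bottom of the other pile. Origin at the centre of its underside, z up out of its top face, x along its length.
- fine_stone: fine whetstone: cream rectangular block 100 x 40 x 20 mm, about 0.18 kg; lies on top of the coarse or the medium stone. Origin at the centre of its underside, z up out of its top face, x along its length.
- puck_stone: round axe stone: grey disc 56 mm in diameter and 20 mm thick, about 0.11 kg; lies on top of the other bottom stone, its neighbour in the second layer being the fine stone. Origin at the centre of its underside, z up out of its top face.
- slip_stone: slip stone: small narrow greenish grey stone with half-round ends, 80 x 24 x 14 mm, about 0.06 kg; lies on top of the fine stone or of the round stone, third from the bottom, lengthwise with the piles. Origin at the centre of its underside, z up out of its top face, x along its length.
- coarse_box: open brown wooden box of the coarse stone: outside 180 x 90 mm, rectangular recess 164 x 74 mm and 10 mm deep; the stone goes in with 7 mm to spare on each side and stands proud of the rim. Origin: centre of its underside, on the bench; x along its length; floor of the recess 6 mm and rim 16 mm above the origin. Fixed to the bench.
- medium_box: open brown wooden box of the medium stone: outside 150 x 80 mm, rectangular recess 134 x 64 mm and 10 mm deep; the stone goes in with 7 mm to spare on each side and stands proud of the rim. Origin: centre of its underside, on the bench; x along its length; floor of the recess 6 mm and rim 16 mm above the origin. Fixed to the bench.
- fine_box: open brown wooden box of the fine stone: outside 130 x 70 mm, rectangular recess 114 x 54 mm and 8 mm deep; the stone goes in with 7 mm to spare on each side and stands proud of the rim. Origin: centre of its underside, on the bench; x along its length; floor of the recess 6 mm and rim 14 mm above the origin. Fixed to the bench.
- slip_box: open brown wooden box of the slip stone: outside 110 x 54 mm, rectangular recess 94 x 38 mm and 5 mm deep; the stone goes in with 7 mm to spare on each side and stands proud of the rim. Origin: centre of its underside, on the bench; x along its length; floor of the recess 6 mm and rim 11 mm above the origin. Fixed to the bench.
- puck_box: turned round wooden dish of the round axe stone: outside 86 mm in diameter, with a round recess 70 mm in diameter and 8 mm deep. Its origin is at the centre of its underside on the bench. Floor of the recess 6 mm above the origin, rim 14 mm above it. Fixed to the bench; same brown wood as the other boxes.
Not all that is in view belongs to the job. There is more than one size of the puck_stone; the one meant has the size given above.

How it is judged:
At the end, for the whole second after the job is handed in: each of the five stones lies flat (within 0.06 rad) and at rest on the floor of the recess of its own box (underside within 2.5 mm of the floor, centre within 15 mm of the box's centre) (horizontal distance between coarse_stone and coarse_box below 0.015 m and z of coarse_stone in the frame of coarse_box below 0.0085 m and angle between each of coarse_stone, medium_stone, fine_stone, puck_stone, slip_stone's own z axis and vertical below 0.06 rad and linear speed of each of coarse_stone, medium_stone, fine_stone, puck_stone, slip_stone below 0.02 m/s and horizontal distance between medium_stone and medium_box below 0.015 m and z of medium_stone in the frame of medium_box below 0.0085 m and horizontal distance between fine_stone and fine_box below 0.015 m and z of fine_stone in the frame of fine_box below 0.0085 m and horizontal distance between puck_stone and puck_box below 0.015 m and z of puck_stone in the frame of puck_box below 0.0085 m and horizontal distance between slip_stone and slip_box below 0.015 m and z of slip_stone in the frame of slip_box below 0.0085 m); the robot touches nothing.
It fails at once if the coarse stone is dropped (it moves faster than 0.8 m/s, as after a fall of more than 3 cm, with no finger on it) (linear speed of coarse_stone above 0.8 m/s and contact force between the fingers and coarse_stone below 0.2 N).
It fails at once if the medium stone is dropped (it moves faster than 0.8 m/s, as after a fall of more than 3 cm, with no finger on it) (linear speed of medium_stone above 0.8 m/s and contact force between the fingers and medium_stone below 0.2 N).
It fails at once if the fine stone is dropped (it moves faster than 0.8 m/s, as after a fall of more than 3 cm, with no finger on it) (linear speed of fine_stone above 0.8 m/s and contact force between the fingers and fine_stone below 0.2 N).
It fails at once if the round stone is dropped (it moves faster than 0.8 m/s, as after a fall of more than 3 cm, with no finger on it) (linear speed of puck_stone above 0.8 m/s and contact force between the fingers and puck_stone below 0.2 N).
It fails at once if the slip stone is dropped (it moves faster than 0.8 m/s, as after a fall of more than 3 cm, with no finger on it) (linear speed of slip_stone above 0.8 m/s and contact force between the fingers and slip_stone below 0.2 N).
It also fails if it takes over 138 s, if anything falls off the work surface, if the arm or the gripper's body presses on something with over 40 N, if the wrist force passes 120 N, or if a joint passes its speed limit or range.

## Working session

There is one attempt and no reset: what is moved stays moved. The work goes in short steps, Python scripts to look and compute and a tool call to move; the robot and the scene stay as the last step left them, time stands still between calls to the robot, and variables do not carry over. Pictures are saved under pics/ and viewed, about 12 in all and at most 16, crops included, and the job is handed in when it is done.

Besides the shell and the picture viewer there is one more tool, called by a JSON object that holds its "method" and its "body", one argument or row to a line. play_rows: Moves the arm, as the interface text tells. Shift numbers are shares of 0.2 m and turn numbers shares of 90 degrees, none past 1 either way. Its arguments: {"type":"object","properties":{"motion":{"type":"array","items":{"type":"array","items":{"type":"number"}}},"squeeze":{"type":"number"}},"required":["motion"]}

```bash
mkdir -p pics; cat > h.py <<'E'
import numpy as np, cv2
from bench import r, eyes, job
from scipy.spatial.transform import Rotation as Ro
def ray(c,uv):
    p=cv2.undistortPoints(np.array([[uv]],float),np.array(c['mtx']),np.array(c['dist']))[0,0]
    R=np.array(c['R']);t=np.array(c['t']).ravel()
    return -R.T@t, R.T@np.array([p[0],p[1],1.])
def at(c,uv,z):
    o,d=ray(c,uv); return o+d*(z-o[2])/d[2]
def proj(c,X):
    return cv2.projectPoints(np.array(X,float).reshape(-1,3),cv2.Rodrigues(np.array(c['R']))[0],np.array(c['t'],float),np.array(c['mtx']),np.array(c['dist']))[0][:,0]
def save(c,n): cv2.imwrite('pics/'+n+'.png',c['image'][:,:,::-1])
def rect(c,region,z):
    """min-area rect of region mapped to plane z: centre, size, angle of long axis (deg)"""
    cs,_=cv2.findContours(region.astype(np.uint8),cv2.RETR_EXTERNAL,cv2.CHAIN_APPROX_NONE)
    k=max(cs,key=cv2.contourArea)[:,0]
    P=np.array([at(c,p,z)[:2] for p in k])*1000
    (x,y),(w,h),a=cv2.minAreaRect(P.astype(np.float32))
    if h>w: w,h,a=h,w,a+90
    return [round(float(v),1) for v in (x,y,w,h,(a+90)%180-90)]
E
python3 - <<'E'
from h import *
print(r.read_state())
Z=dict(coarse_box=.016,medium_box=.016,fine_box=.014,slip_box=.011,puck_box=.014,coarse_stone=.029,medium_stone=.029,fine_stone=.049,puck_stone=.049,slip_stone=.063)
for n in('top','scene'):
    c=eyes.camera(n);save(c,n+'0');print(n,'cam at',-np.array(c['R']).T@np.array(c['t']).ravel())
    for l,z in Z.items():
        for d in eyes.regions_of(c,l):
            if d['p']>.2: print(l,round(d['p'],2),np.round(d['xy']),rect(c,d['region'],z))
E
```

```text
{'time': 0.0, 'joint_positions': array([-1.14059447,  0.33288327, -0.06469212,  1.46095098,  0.02160361,
        1.34987763, -0.08848079]), 'joint_vel': array([ 0.00117468, -0.00044107, -0.00048305,  0.00023101,  0.00133552,
        0.00072162,  0.00193343]), 'joint_torque': array([ 8.95093399e-04, -6.23253608e+01,  2.48609256e-02, -3.89902711e+01,
       -6.14538649e-02,  3.97674891e-02,  1.44815031e-04]), 'ee_pos': array([0.27327116, 0.56166407, 0.22174218]), 'eef_rot': array([ 2.24455258e-01,  9.74484136e-01, -7.00804783e-04, -1.24771208e-04]), 'ft_force': array([ 0.19206351, -0.25503827,  0.70462293]), 'torque': array([-0.01423458,  0.00076604, -0.03181436]), 'width': 0.08682961592935452}
top cam at [0.24114668 0.06058667 1.23183307]
coarse_box 0.86 [420. 245.] [442.2, -263.1, 181.6, 93.7, -0.1]
coarse_box 0.59 [333. 196.] [575.2, -50.6, 158.3, 65.2, 6.0]
coarse_box 0.28 [277. 197.] [569.3, 73.1, 103.7, 38.3, 6.2]
medium_box 0.64 [191. 247.] [443.5, 276.9, 152.2, 83.1, -4.4]
fine_box 0.79 [419. 162.] [649.3, -259.4, 134.7, 73.1, 1.4]
slip_box 0.82 [202. 167.] [635.2, 254.5, 110.4
[... 704 characters left out ...]
3, -261.0, 132.1, 72.1, 1.3]
puck_box 0.76 [424. 172.] [531.3, 392.3, 87.3, 81.1, -55.0]
puck_box 0.32 [149. 352.] [655.0, -260.8, 134.3, 73.4, 2.0]
coarse_stone 0.57 [244. 277.] [579.9, -52.1, 160.0, 63.5, 5.9]
medium_stone 0.75 [298. 252.] [573.4, 65.6, 126.8, 56.2, 3.5]
medium_stone 0.29 [359. 164.] [457.0, 269.5, 158.2, 87.1, -3.6]
fine_stone 0.64 [304. 242.] [568.7, 69.2, 108.7, 46.3, 6.1]
puck_stone 0.81 [246. 257.] [580.3, -52.2, 60.6, 54.8, -24.5]
puck_stone 0.59 [169. 191.] [375.3, -137.5, 45.5, 38.5, -15.9]
puck_stone 0.56 [200. 202.] [420.0, -83.2, 46.3, 38.9, 7.1]
puck_stone 0.24 [299. 229.] [561.0, 68.9, 87.4, 29.6, 6.1]
slip_stone 0.56 [299. 226.] [567.2, 64.3, 85.0, 31.0, 2.7]
```

View pics/top0.png

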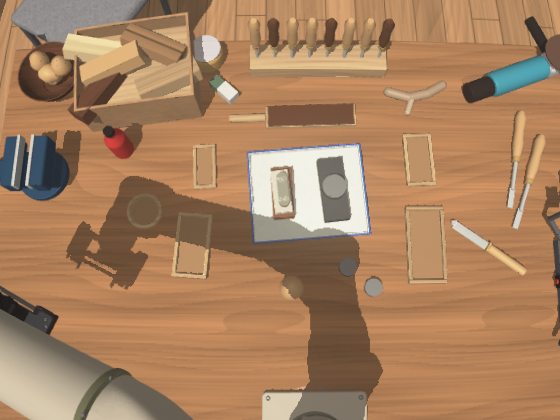

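View pics/scene0.png

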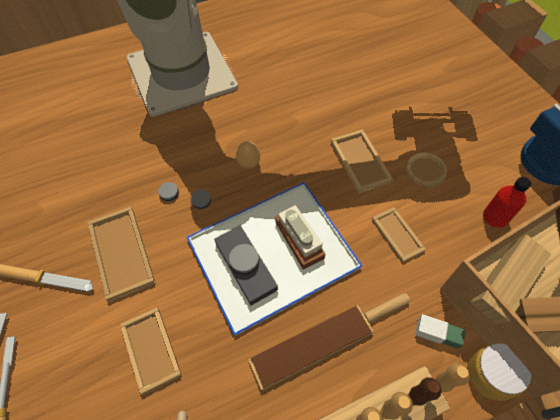

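Top view: slip/fine/medium are the left pile (282,192) and puck/coarse the right pile (335,190). Boxes: slip (204,166), medium (191,245), puck dish (144,211), fine (419,160), coarse (426,244). The two small discs at (348,266) and (374,287) are decoys. The scene view agrees.

Next I align the tool with the world axes and approach the left pile.

{"method": "play_rows", "body": {
  "motion": [
    [-1,-0.66,0,0,0,-0.288,100],
    [-1,-0.66,0,0,0,-0.288,100],
    [-1,-0.66,0,0,0,-0.288,100],
    [-1,-0.66,0,0,0,-0.288,100],
    [-1,-0.66,0,0,0,-0.288,100]
  ],
  "squeeze": 30
}}

```text
time: 1.72
ee_pos: [0.3985, 0.3517, 0.223]
eef_rot: [0.004, 1.0, -0.0, 0.001]
ft_force: [-0.6, 0.7, 0.0]
width: 0.0867
```

{"method": "play_rows", "body": {
  "motion": [
    [-0.85,-1,0,0,0,0,100],
    [-0.85,-1,0,0,0,0,100],
    [-0.85,-1,0,0,0,0,100],
    [-0.85,-1,0,0,0,0,100],
    [-0.85,-1,0,0,0,0,100]
  ]
}}

```text
time: 2.35
ee_pos: [0.5675, 0.1521, 0.2224]
eef_rot: [0.003, 1.0, -0.001, 0.0]
ft_force: [-0.6, 1.6, 0.5]
width: 0.087
```

{"method": "play_rows", "body": {
  "motion": [
    [0,-0.44,0,0,0,0,100],
    [0,-0.44,0,0,0,0,100],
    [0,-0.44,0,0,0,0,100]
  ]
}}

```text
time: 2.72
ee_pos: [0.5654, 0.0669, 0.2227]
eef_rot: [0.001, 1.0, 0.0, 0.0]
ft_force: [-0.4, 0.8, 0.4]
width: 0.0869
```

```bash
cat > look.py <<'E'
import sys
from h import *
# usage: look.py cam name label:z ...
s=r.read_state();c=eyes.camera(sys.argv[1]);save(c,sys.argv[2])
q=Ro.from_quat(s['eef_rot'])
yaw=np.degrees(np.arctan2(*q.apply([-1,0,0])[1::-1]))
print('tcp',np.round(s['ee_pos'],4),'yaw',round(yaw,2),'tilt',np.round(q.apply([0,0,1]),4),'F',np.round(s['ft_force'],1),'w',round(s['width'],4),'t',s['time'])
print('cam',np.round(-np.array(c['R']).T@np.array(c['t']).ravel(),3))
for a in sys.argv[3:]:
    l,z=a.split(':')
    for d in eyes.regions_of(c,l):
        if d['p']>.2: print(l,round(d['p'],2),np.round(d['xy']),rect(c,d['region'],float(z)))
E
python3 look.py wrist w1 slip_stone:.063 fine_stone:.049 medium_stone:.029 puck_stone:.049 coarse_stone:.029
```

```text
tcp [0.5654 0.0669 0.2227] yaw -0.15 tilt [ 2.e-04  1.e-04 -1.e+00] F [-0.4  0.8  0.4] w 0.0869 t 2.725
cam [0.488 0.066 0.386]
slip_stone 0.73 [279. 196.] [564.6, 66.3, 80.7, 24.2, 6.0]
fine_stone 0.58 [286. 181.] [563.3, 70.0, 101.5, 40.9, 6.9]
medium_stone 0.92 [260. 170.] [566.5, 67.6, 123.0, 51.6, 3.5]
puck_stone 0.93 [175. 198.] [573.8, -49.7, 59.8, 54.7, -50.0]
puck_stone 0.73 [139.  24.] [403.4, -66.1, 41.4, 36.4, 45.7]
coarse_stone 0.96 [183. 177.] [574.2, -48.6, 149.7, 67.4, 5.2]
coarse_stone 0.49 [173. 201.] [579.4, -56.1, 62.0, 59.5, 89.9]
```

View pics/w1.png

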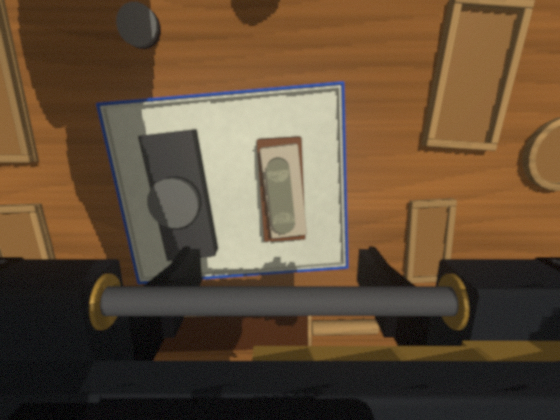

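Wrist view: slip at (279,196), puck at (175,200); consistent with the top view. Next: grasp the slip stone.

{"method": "play_rows", "body": {
  "motion": [
    [0,0,0.7,0,0,-0.068,70],
    [0,0,0.7,0,0,-0.068,70],
    [0,0,0.7,0,0,-0.068,70],
    [0,0,0.832,0,0,-0.068,70],
    [0,0,0.832,0,0,-0.068,70]
  ]
}}

```text
time: 3.65
ee_pos: [0.5653, 0.0682, 0.0564]
eef_rot: [-0.053, 0.999, -0.0, -0.001]
ft_force: [0.3, -0.4, 1.1]
width: 0.061
```

{"method": "play_rows", "body": {
  "motion": [
    [0,0,0,0,0,0,70],
    [0,0,0,0,0,0,0],
    [0,0,0,0,0,0,0],
    [0,0,0,0,0,0,0],
    [0,0,0,0,0,0,0]
  ],
  "squeeze": 15
}}

```text
time: 4.28
ee_pos: [0.5654, 0.0678, 0.0562]
eef_rot: [-0.053, 0.999, 0.0, 0.0]
ft_force: [0.1, -0.4, -0.6]
width: 0.0289
```

{"method": "play_rows", "body": {
  "motion": [
    [0,0,0,0,0,0,0],
    [0,0,0,0,0,0,0],
    [0,0,0,0,0,0,0],
    [0,0,-0.1,0,0,0,0],
    [0,0,-0.1,0,0,0,0]
  ],
  "squeeze": 25
}}

```text
time: 4.9
ee_pos: [0.5663, 0.0679, 0.0772]
eef_rot: [-0.053, 0.999, 0.0, 0.001]
ft_force: [0.6, -0.1, -0.8]
width: 0.0236
```

{"method": "play_rows", "body": {
  "motion": [
    [0,0,-0.36,0,0,0,0],
    [-0.445,0.89,-0.36,0,0,0.042,0],
    [-0.445,0.89,-0.36,0,0,0.042,0],
    [-0.445,0.89,-0.36,0,0,0.042,0],
    [-0.445,0.89,-0.36,0,0,0.042,0]
  ]
}}

```text
time: 5.52
ee_pos: [0.6341, 0.2601, 0.1463]
eef_rot: [-0.023, 1.0, 0.001, -0.001]
ft_force: [0.0, 0.1, -1.3]
width: 0.0237
```

{"method": "play_rows", "body": {
  "motion": [
    [0,0,0,0,0,0,0],
    [0,0,0,0,0,0,0]
  ]
}}

```text
time: 5.78
ee_pos: [0.6351, 0.2519, 0.1478]
eef_rot: [-0.019, 1.0, -0.001, -0.0]
ft_force: [0.3, -0.6, -0.3]
width: 0.0235
```

```bash
cat > go.py <<'E'
import sys
from h import *
# go.py x y z yaw(deg): units for a move from the measured pose
x,y,z,w=map(float,sys.argv[1:5]); s=r.read_state(); q=Ro.from_quat(s['eef_rot'])
d=q.inv().apply(np.array([x,y,z])-s['ee_pos'])/.2
t=Ro.from_euler('z',w,degrees=True)*Ro.from_quat([0,1,0,0])
print('shift',np.round(d,3),'turn',np.round((q.inv()*t).as_rotvec()/(np.pi/2),3))
E
python3 look.py wrist w2 slip_box:.011 slip_stone:.115 medium_box:.016 puck_box:.014
```

```text
tcp [0.6351 0.2519 0.1478] yaw 2.18 tilt [-3.0e-04 -1.1e-03 -1.0e+00] F [ 0.3 -0.6 -0.3] w 0.0235 t 5.775
cam [0.557 0.248 0.311]
slip_box 0.72 [290. 176.] [631.6, 254.8, 98.9, 53.8, 2.8]
slip_stone 0.81 [274. 248.] [633.9, 250.3, 65.9, 30.8, 2.3]
medium_box 0.63 [312.  37.] [491.3, 273.6, 81.1, 61.2, 86.9]
puck_box 0.92 [448.  85.] [527.4, 393.2, 87.6, 85.0, -71.3]
puck_box 0.58 [ 58. 114.] [564.6, 52.5, 113.5, 57.0, 6.6]
```

View pics/w2.png

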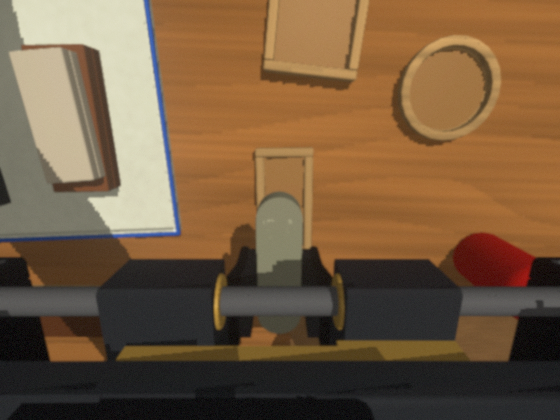

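{"method": "play_rows", "body": {
  "motion": [
    [-0.004,0.014,0.3,0,0,0,0],
    [-0.004,0.014,0.58,0,0,0,0],
    [-0.004,0.014,0.58,0,0,0,0],
    [-0.004,0.014,0.63,0,0,0,0],
    [-0.004,0.014,0.655,0,0,0,0]
  ]
}}

```text
time: 6.65
ee_pos: [0.6371, 0.2576, 0.0193]
eef_rot: [-0.02, 1.0, 0.001, 0.002]
ft_force: [-0.1, -0.9, -1.1]
width: 0.0238
```

{"method": "play_rows", "body": {
  "motion": [
    [0,0,0.01,0,0,0,0],
    [0,0,0.014,0,0,0,0],
    [0,0,0.014,0,0,0,0]
  ]
}}

```text
time: 7.02
ee_pos: [0.6358, 0.2572, 0.0147]
eef_rot: [-0.02, 1.0, 0.0, 0.0]
ft_force: [-0.2, 0.1, 0.3]
width: 0.0235
```

```bash
python3 look.py top t2 slip_stone:.020 slip_box:.011
```

```text
tcp [0.6358 0.2572 0.0147] yaw 2.32 tilt [ 4.e-04  3.e-04 -1.e+00] F [-0.2  0.1  0.3] w 0.0235 t 7.025
cam [0.241 0.061 1.232]
```

{"method": "play_rows", "body": {
  "motion": [
    [0,-0.01,0.004,0,0,0,0],
    [0,-0.01,0.008,0,0,0,0],
    [0,-0.01,0.008,0,0,0,0]
  ]
}}

```text
time: 7.55
ee_pos: [0.6359, 0.2547, 0.0132]
eef_rot: [-0.02, 1.0, -0.0, 0.0]
ft_force: [-2.4, -2.3, 4.8]
width: 0.0237
```

{"method": "play_rows", "body": {
  "motion": [
    [0,0,0,0,0,0,60],
    [0,0,0,0,0,0,60],
    [0,0,0,0,0,0,60],
    [0,0,-0.3,0,0,0,80],
    [0,0,-0.7,0,0,0,80]
  ]
}}

```text
time: 8.18
ee_pos: [0.6352, 0.2549, 0.136]
eef_rot: [-0.02, 1.0, -0.0, -0.001]
ft_force: [1.1, 0.2, 0.4]
width: 0.0637
```

{"method": "play_rows", "body": {
  "motion": [
    [0.36,-0.6,-0.2,0,0,0,80],
    [0.36,-0.95,-0.2,0,0,-0.041,80],
    [0.36,-0.95,-0.2,0,0,-0.041,80],
    [0.36,-0.95,-0.2,0,0,-0.041,80],
    [0.36,-0.95,-0.2,0,0,-0.041,80]
  ]
}}

```text
time: 8.8
ee_pos: [0.5717, 0.0612, 0.1757]
eef_rot: [-0.051, 0.999, 0.0, 0.001]
ft_force: [0.5, 0.4, -0.4]
width: 0.0696
```

```bash
python3 look.py wrist w3 fine_stone:.049 medium_stone:.029 slip_stone:.020 slip_box:.011; python3 look.py top t3 slip_stone:.020 slip_box:.011 fine_stone:.049;  python3 go.py .5635 .070 .1 6.8
```

```text
tcp [0.5717 0.0612 0.1757] yaw 5.86 tilt [ 1.e-03  4.e-04 -1.e+00] F [ 0.5  0.4 -0.4] w 0.0696 t 8.8
cam [0.494 0.052 0.339]
fine_stone 0.69 [289. 193.] [563.4, 69.9, 100.7, 39.9, 6.7]
medium_stone 0.7 [264. 182.] [567.0, 67.3, 121.8, 49.7, 2.7]
slip_box 0.65 [452. 232.] [602.1, 251.5, 57.7, 44.3, -86.8]
tcp [0.5715 0.0643 0.1747] yaw 6.17 tilt [-8.e-04  2.e-04 -1.e+00] F [-0.2  0.3 -0.5] w 0.0699 t 9.05
cam [0.241 0.061 1.232]
slip_stone 0.84 [201. 166.] [633.6, 251.8, 77.8, 24.1, 2.1]
slip_box 0.71 [197. 170.] [635.1, 255.4, 110.9, 57.5, 1.6]
shift [0.036 0.039 0.375] turn [ 0.    -0.    -0.008]
```

View pics/w3.png

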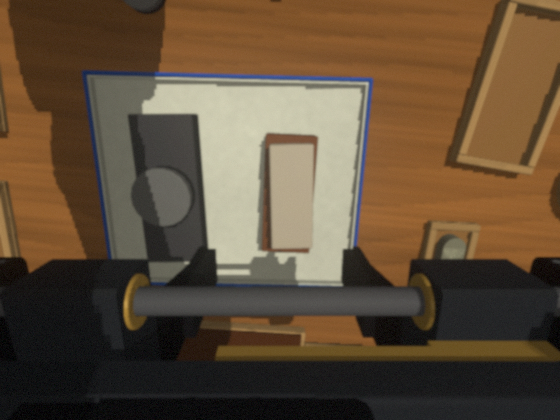

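Slip is in its box (about 3 mm off centre). Fine stone is at (291,195) in view. Next: grasp fine.

{"method": "play_rows", "body": {
  "motion": [
    [0.036,0.037,0.3,0,0,-0.007,80],
    [0.036,0.037,0.55,0,0,-0.007,80],
    [0.036,0.037,0.67,0,0,-0.007,80],
    [0.036,0.037,0.67,0,0,-0.007,80],
    [0.036,0.037,0.67,0,0,-0.007,0]
  ]
}}

```text
time: 9.88
ee_pos: [0.5645, 0.0691, 0.0425]
eef_rot: [-0.058, 0.998, 0.0, 0.001]
ft_force: [0.5, 0.1, 0.4]
width: 0.0651
```

{"method": "play_rows", "body": {
  "motion": [
    [0,0,0,0,0,0,0],
    [0,0,0,0,0,0,0],
    [0,0,0,0,0,0,0],
    [0,0,0,0,0,0,0],
    [0,0,0,0,0,0,0]
  ],
  "squeeze": 30
}}

```text
time: 10.5
ee_pos: [0.564, 0.0696, 0.042]
eef_rot: [-0.058, 0.998, 0.0, 0.001]
ft_force: [-1.4, 2.6, 6.6]
width: 0.0399
```

{"method": "play_rows", "body": {
  "motion": [
    [0,0,-0.05,0,0,0,0],
    [0,0,-0.15,0,0,0,0],
    [0,0,-0.5,0,0,0,0],
    [0,0,-0.5,0,0,0,0]
  ]
}}

```text
time: 11.0
ee_pos: [0.5659, 0.0687, 0.1459]
eef_rot: [-0.058, 0.998, 0.0, 0.003]
ft_force: [0.0, 0.1, -2.8]
width: 0.0394
```

```bash
python3 go.py .650 -.260 .143 1.4
```

```text
shift [-0.229 -1.681  0.015] turn [0.001 0.004 0.058]
```

{"method": "play_rows", "body": {
  "motion": [
    [-0.12,-0.84,0,0,0,0,0],
    [-0.12,-0.84,0,0,0,0,0],
    [-0.12,-0.84,0,0,0,0,0],
    [-0.12,-0.84,0,0,0,0,0]
  ]
}}

```text
time: 11.5
ee_pos: [0.6061, -0.1006, 0.1405]
eef_rot: [-0.054, 0.999, -0.001, -0.001]
ft_force: [-1.0, 1.0, -1.7]
width: 0.0397
```

{"method": "play_rows", "body": {
  "motion": [
    [-0.11,-0.84,0,0,0,0.058,0],
    [-0.11,-0.84,0,0,0,0.058,0],
    [-0.11,-0.84,0,0,0,0.058,0],
    [-0.11,-0.84,0,0,0,0.058,0],
    [-0.11,-0.84,0,0,0,0.058,0]
  ]
}}

```text
time: 12.12
ee_pos: [0.648, -0.2579, 0.1403]
eef_rot: [-0.013, 1.0, 0.001, -0.001]
ft_force: [-0.3, 1.0, -1.1]
width: 0.0398
```

```bash
python3 look.py wrist w4 fine_box:.014 fine_stone:.153 coarse_box:.016 ; python3 go.py .650 -.260 .025 1.4
```

```text
tcp [ 0.648  -0.2579  0.1403] yaw 1.47 tilt [-0.0012  0.0015 -1.    ] F [-0.3  1.  -1.1] w 0.0398 t 12.125
cam [ 0.57  -0.261  0.303]
fine_box 0.89 [272. 159.] [605.0, -264.4, 69.8, 36.7, -86.8]
fine_stone 0.72 [276. 241.] [624.2, -259.9, 60.2, 38.7, 1.5]
coarse_box 0.7 [276.  37.] [507.3, -266.2, 90.2, 56.1, 89.7]
shift [-0.008 -0.012  0.581] turn [0.001 0.    0.001]
```

View pics/w4.png

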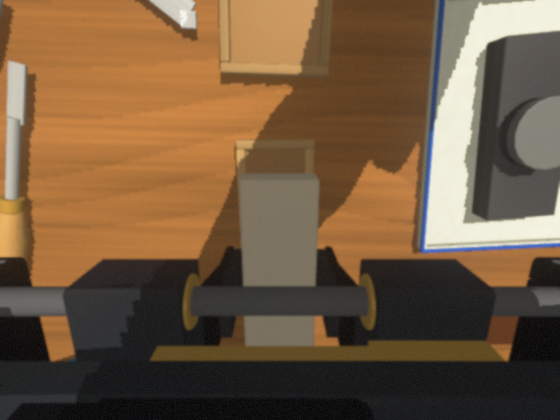

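```bash
python3 - <<'E'
from h import *
c=eyes.camera('wrist')
for p in [(235,141),(314,141),(239,165),(312,165)]: print(at(c,p,.014))
c=eyes.camera('top')
d=eyes.regions_of(c,'fine_box')
for e in d: print(e['p'],rect(c,e['region'],.014))
E
```

```text
[ 0.59008513 -0.2995933   0.014     ]
[ 0.58819078 -0.22939805  0.014     ]
[ 0.61128287 -0.29622271  0.014     ]
[ 0.60949702 -0.22997276  0.014     ]
0.68 [636.3, -244.3, 109.9, 41.9, -3.6]
```

{"method": "play_rows", "body": {
  "motion": [
    [-0.02,-0.018,0.2,0,0,0,0],
    [-0.02,-0.018,0.45,0,0,0,0],
    [-0.02,-0.018,0.56,0,0,0,0],
    [-0.02,-0.018,0.58,0,0,0,0],
    [-0.02,-0.018,0.59,0,0,0,0]
  ]
}}

```text
time: 13.1
ee_pos: [0.6533, -0.2635, 0.025]
eef_rot: [-0.012, 1.0, -0.0, 0.001]
ft_force: [-0.2, -0.4, -0.9]
width: 0.0395
```

{"method": "play_rows", "body": {
  "motion": [
    [0,0,0.008,0,0,0,0],
    [0,0,0.012,0,0,0,0],
    [0,0,0.012,0,0,0,0]
  ]
}}

```text
time: 13.48
ee_pos: [0.6524, -0.263, 0.0213]
eef_rot: [-0.012, 1.0, -0.0, 0.0]
ft_force: [0.6, -0.1, -2.0]
width: 0.0395
```

{"method": "play_rows", "body": {
  "motion": [
    [0,0.004,0.005,0,0,0,0],
    [0,0.004,0.01,0,0,0,0],
    [0,0.004,0.012,0,0,0,0],
    [0,0.004,0.012,0,0,0,0]
  ]
}}

```text
time: 13.98
ee_pos: [0.6522, -0.2621, 0.0191]
eef_rot: [-0.012, 1.0, 0.0, 0.0]
ft_force: [-2.4, 1.4, 5.0]
width: 0.0397
```

{"method": "play_rows", "body": {
  "motion": [
    [0,0,0,0,0,0,80],
    [0,0,0,0,0,0,80],
    [0,0,0,0,0,0,80],
    [0,0,-0.3,0,0,0,80],
    [0,0,-0.7,0,0,0,100]
  ]
}}

```text
time: 14.6
ee_pos: [0.6516, -0.262, 0.1417]
eef_rot: [-0.012, 1.0, 0.0, -0.001]
ft_force: [1.5, -0.4, 1.1]
width: 0.0732
```

{"method": "play_rows", "body": {
  "motion": [
    [0.37,0.6,-0.2,0,0,0,100],
    [0.37,1,-0.2,0,0,-0.05,100],
    [0.37,1,-0.2,0,0,-0.05,100],
    [0.37,1,-0.2,0,0,-0.05,100],
    [0.37,1,-0.2,0,0,-0.05,100]
  ]
}}

```text
time: 15.22
ee_pos: [0.5733, -0.0609, 0.1816]
eef_rot: [-0.054, 0.999, 0.001, 0.001]
ft_force: [0.4, 0.3, -0.0]
width: 0.087
```

```bash
python3 look.py wrist w5 puck_stone:.049 coarse_stone:.029 medium_stone:.029; python3 look.py top t5 fine_stone:.026 fine_box:.014 medium_stone:.029 puck_stone:.049;  python3 go.py .573 -.05 .04 6
```

```text
tcp [ 0.5733 -0.0609  0.1816] yaw 6.18 tilt [ 0.0012  0.0014 -1.    ] F [ 0.4  0.3 -0. ] w 0.087 t 15.225
cam [ 0.496 -0.071  0.344]
puck_stone 0.83 [288. 204.] [573.9, -51.4, 57.6, 54.0, 6.2]
coarse_stone 0.86 [290. 176.] [535.3, -55.7, 69.5, 59.8, 6.7]
medium_stone 0.94 [403. 199.] [566.6, 64.2, 122.8, 61.6, 3.0]
tcp [ 0.5733 -0.0657  0.1807] yaw 5.8 tilt [-2.e-04 -6.e-04 -1.e+00] F [ 0.2 -0.2  0.2] w 0.0864 t 15.425
cam [0.241 0.061 1.232]
fine_stone 0.83 [422. 157.] [648.8, -259.9, 105.9, 43.7, 0.8]
fine_box 0.86 [432. 170.] [649.5, -272.3, 133.6, 56.0, -4.2]
medium_stone 0.68 [282. 194.] [564.1, 69.8, 124.3, 50.1, 3.0]
puck_stone 0.83 [329. 184.] [573.9, -38.0, 53.2, 27.1, -5.4]
shift [-0.007  0.074  0.703] turn [-0.    -0.    -0.002]
```

View pics/w5.png

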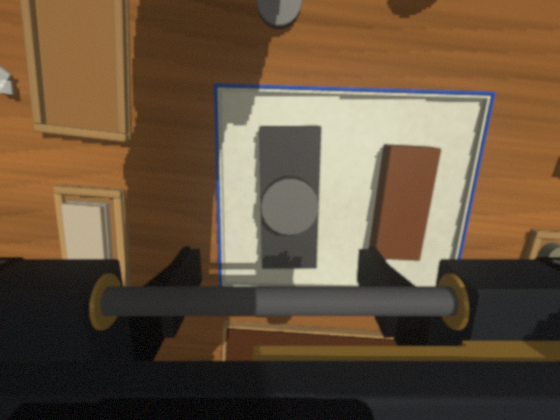

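Fine stone sits in its box (86,230); puck is at (289,206). Next: grasp puck.

{"method": "play_rows", "body": {
  "motion": [
    [-0.015,0.07,0.3,0,0,0,100],
    [-0.015,0.07,0.55,0,0,0,100],
    [-0.015,0.07,0.695,0,0,0,100],
    [-0.015,0.07,0.695,0,0,0,100],
    [-0.015,0.07,0.695,0,0,0,40]
  ]
}}

```text
time: 16.3
ee_pos: [0.5757, -0.0502, 0.0433]
eef_rot: [-0.051, 0.999, -0.0, 0.001]
ft_force: [0.7, 0.4, 1.1]
width: 0.0828
```

{"method": "play_rows", "body": {
  "motion": [
    [0,0,0,0,0,0,0],
    [0,0,0,0,0,0,0],
    [0,0,0,0,0,0,0],
    [0,0,0,0,0,0,0],
    [0,0,0,0,0,0,0]
  ]
}}

```text
time: 16.92
ee_pos: [0.5751, -0.0498, 0.0424]
eef_rot: [-0.052, 0.999, 0.0, 0.0]
ft_force: [-0.6, 0.1, 5.0]
width: 0.0549
```

{"method": "play_rows", "body": {
  "motion": [
    [0,0,-0.05,0,0,0,0],
    [0,0,-0.2,0,0,0,0],
    [0,0,-0.45,0,0,0,0],
    [0,0,-0.5,0,0,0,0]
  ]
}}

```text
time: 17.42
ee_pos: [0.5765, -0.0502, 0.1457]
eef_rot: [-0.051, 0.999, 0.0, 0.003]
ft_force: [-0.3, -0.3, -0.6]
width: 0.055
```

{"method": "play_rows", "body": {
  "motion": [
    [0.02,0.8,0,0,0,0,0],
    [0.02,0.8,0,0,0,0,0],
    [0.02,0.8,0,0,0,0,0],
    [0.02,0.8,0,0,0,0,0]
  ]
}}

```text
time: 17.92
ee_pos: [0.5531, 0.1126, 0.1413]
eef_rot: [-0.054, 0.999, 0.0, -0.001]
ft_force: [1.2, -0.8, -1.2]
width: 0.0548
```

{"method": "play_rows", "body": {
  "motion": [
    [0.02,0.7,0,0,0,0,0],
    [0.02,0.7,0,0,0,0,0],
    [0.02,0.7,0,0,0,0,0],
    [0.02,0.7,0,0,0,0,0]
  ]
}}

```text
time: 18.42
ee_pos: [0.5358, 0.2473, 0.1414]
eef_rot: [-0.052, 0.999, -0.0, -0.0]
ft_force: [-0.0, -0.6, -0.9]
width: 0.0549
```

```bash
python3 look.py wrist w6 puck_box:.014 medium_box:.016 puck_stone:.15; python3 go.py .527 .393 .145 6
```

```text
tcp [0.5358 0.2473 0.1414] yaw 5.96 tilt [-6.e-04 -9.e-04 -1.e+00] F [-0.  -0.6 -0.9] w 0.0549 t 18.425
cam [0.459 0.238 0.304]
puck_box 0.76 [437. 208.] [526.4, 392.9, 88.6, 84.5, -83.9]
medium_box 0.61 [326.  98.] [444.9, 277.0, 151.3, 81.2, -3.8]
puck_stone 0.59 [277. 251.] [523.9, 244.5, 53.9, 41.1, -84.0]
shift [-0.026  0.74  -0.016] turn [-0.001  0.    -0.003]
```

{"method": "play_rows", "body": {
  "motion": [
    [-0.026,0.74,0,0,0,0,0],
    [-0.026,0.74,0,0,0,0,0],
    [-0.026,0.74,0,0,0,0,0],
    [-0.026,0.74,0,0,0,0,0],
    [-0.026,0.74,0.15,0,0,0,0]
  ]
}}

```text
time: 19.25
ee_pos: [0.5286, 0.3938, 0.114]
eef_rot: [-0.05, 0.999, 0.001, 0.002]
ft_force: [0.6, -0.3, -1.1]
width: 0.055
```

```bash
python3 look.py wrist w7; python3 go.py .527 .393 .025 6
```

```text
tcp [0.5286 0.3938 0.114 ] yaw 5.75 tilt [ 0.0043  0.0017 -1.    ] F [ 0.6 -0.3 -1.1] w 0.055 t 19.25
cam [0.45  0.384 0.277]
shift [-0.005  0.008  0.415] turn [-0.002 -0.001 -0.003]
```

View pics/w7.png

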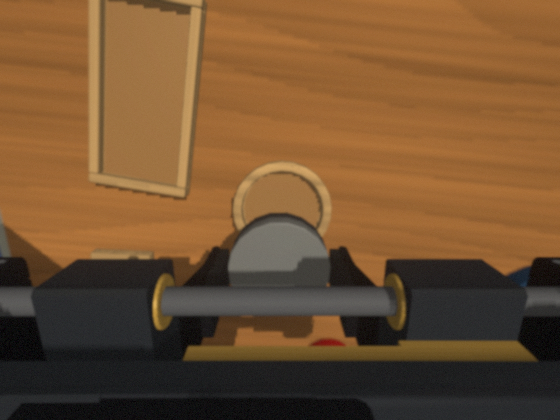

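{"method": "play_rows", "body": {
  "motion": [
    [0,-0.004,0.15,0,0,0,0],
    [0,-0.004,0.35,0,0,0,0],
    [0,-0.004,0.42,0,0,0,0],
    [0,-0.004,0.43,0,0,0,0],
    [0,-0.004,0.43,0,0,0,0]
  ]
}}

```text
time: 19.92
ee_pos: [0.5269, 0.3948, 0.0276]
eef_rot: [-0.051, 0.999, 0.001, 0.001]
ft_force: [0.2, 0.8, -0.0]
width: 0.0545
```

```bash
python3 look.py wrist w8; python3 go.py .527 .393 .0195 6
```

```text
tcp [0.5269 0.3948 0.0276] yaw 5.88 tilt [ 0.0017  0.0012 -1.    ] F [ 0.2  0.8 -0. ] w 0.0545 t 19.925
cam [0.449 0.385 0.19 ]
shift [ 0.001 -0.01   0.041] turn [ 0.001  0.001 -0.001]
```

{"method": "play_rows", "body": {
  "motion": [
    [0,-0.008,0.015,0,0,0,0],
    [0,-0.008,0.025,0,0,0,0],
    [0,-0.008,0.033,0,0,0,0],
    [0,-0.008,0.038,0,0,0,0],
    [0,-0.008,0.038,0,0,0,0]
  ]
}}

```text
time: 20.6
ee_pos: [0.5261, 0.3931, 0.0195]
eef_rot: [-0.052, 0.999, 0.0, 0.0]
ft_force: [-3.1, -4.0, 10.2]
width: 0.0549
```

{"method": "play_rows", "body": {
  "motion": [
    [0,0,0,0,0,0,100],
    [0,0,0,0,0,0,100],
    [0,0,0,0,0,0,100],
    [0,0,-0.3,0,0,0,100],
    [0,0,-0.7,0,0,0,100]
  ]
}}

```text
time: 21.22
ee_pos: [0.5256, 0.3927, 0.1416]
eef_rot: [-0.052, 0.999, -0.001, -0.001]
ft_force: [1.9, 1.2, 0.7]
width: 0.0863
```

{"method": "play_rows", "body": {
  "motion": [
    [-0.02,-0.8,-0.1,0,0,0,100],
    [-0.02,-0.8,-0.1,0,0,0,100],
    [-0.02,-0.8,-0.1,0,0,0,100],
    [-0.02,-0.8,-0.1,0,0,0,100]
  ]
}}

```text
time: 21.72
ee_pos: [0.5478, 0.2306, 0.1616]
eef_rot: [-0.049, 0.999, -0.0, 0.001]
ft_force: [0.4, 1.6, -0.5]
width: 0.0869
```

{"method": "play_rows", "body": {
  "motion": [
    [0,-0.82,0,0,0,0.033,100],
    [0,-0.82,0,0,0,0.033,100],
    [0,-0.82,0,0,0,0.033,100],
    [0,-0.82,0,0,0,0.033,100],
    [0,-0.82,0,0,0,0.033,100]
  ]
}}

```text
time: 22.35
ee_pos: [0.5633, 0.0731, 0.1606]
eef_rot: [-0.027, 1.0, 0.0, -0.0]
ft_force: [-0.3, 1.0, 0.3]
width: 0.087
```

```bash
python3 look.py wrist w9 medium_stone:.029 coarse_stone:.029; python3 look.py top t9 puck_stone:.026 puck_box:.014 medium_stone:.029 coarse_stone:.029 fine_stone:.026 fine_box:.014 ;  python3 go.py .5655 .069 .02 3
```

```text
tcp [0.5633 0.0731 0.1606] yaw 3.05 tilt [-3.e-04  8.e-04 -1.e+00] F [-0.3  1.   0.3] w 0.087 t 22.35
cam [0.486 0.068 0.324]
medium_stone 0.95 [273. 202.] [566.5, 67.6, 120.8, 50.3, 3.2]
coarse_stone 0.89 [151. 196.] [574.4, -47.6, 150.4, 66.6, 6.3]
coarse_stone 0.66 [435. 240.] [607.8, 241.7, 67.4, 54.7, 2.3]
tcp [0.5633 0.0732 0.1606] yaw 3.11 tilt [-3.e-04  5.e-04 -1.e+00] F [ 0.9 -0.2  0.8] w 0.087 t 22.5
cam [0.241 0.061 1.232]
puck_stone 0.74 [374. 290.] [344.0, -133.6, 40.7, 38.6, -1.7]
puck_stone 0.61 [146. 207.] [524.0, 390.3, 61.0, 57.6, 89.9]
puck_stone 0.61 [352. 264.] [392.8, -90.3, 32.9, 16.0, 12.5]
puck_box 0.69 [137. 220.] [524.6, 394.8, 83.3, 82.3, 89.9]
medium_stone 0.71 [196. 167.] [629.4, 251.7, 108.8, 54.5, 2.3]
coarse_stone 0.58 [341. 187.] [574.5, -60.9, 151.7, 38.6, 5.5]
fine_stone 0.82 [420. 157.] [649.0, -259.7, 110.7, 44.0, 0.3]
fine_box 0.62 [410. 167.] [648.2, -259.4, 132.4, 71.9, 1.1]
shift [-0.01  -0.012  0.704] turn [ 0. -0. -0.]
```

View pics/t9.png

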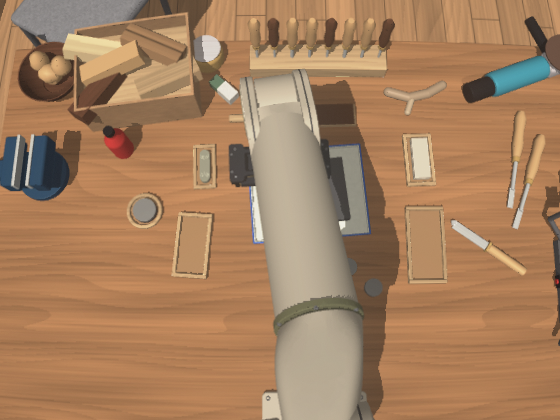

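Puck, slip and fine are centred in their boxes. Next: medium stone.

{"method": "play_rows", "body": {
  "motion": [
    [-0.01,-0.018,0.3,0,0,0,100],
    [-0.01,-0.018,0.6,0,0,0,100],
    [-0.01,-0.018,0.72,0,0,0,100],
    [-0.01,-0.018,0.72,0,0,0,100],
    [-0.01,-0.018,0.72,0,0,0,40]
  ]
}}

```text
time: 23.48
ee_pos: [0.5666, 0.0678, 0.0183]
eef_rot: [-0.026, 1.0, 0.0, 0.001]
ft_force: [-0.1, 0.2, 0.2]
width: 0.0825
```

{"method": "play_rows", "body": {
  "motion": [
    [0,0,0,0,0,0,0],
    [0,0,0,0,0,0,0],
    [0,0,0,0,0,0,0],
    [0,0,0,0,0,0,0],
    [0,0,0,0,0,0,0]
  ],
  "squeeze": 40
}}

```text
time: 24.1
ee_pos: [0.5659, 0.0682, 0.0173]
eef_rot: [-0.026, 1.0, 0.0, 0.0]
ft_force: [-1.3, 0.7, 5.1]
width: 0.0494
```

{"method": "play_rows", "body": {
  "motion": [
    [0,0,-0.05,0,0,0,0],
    [0,0,-0.2,0,0,0,0],
    [0,0,-0.45,0,0,0,0],
    [0,0,-0.5,0,0,0,0]
  ]
}}

```text
time: 24.6
ee_pos: [0.5673, 0.0674, 0.1203]
eef_rot: [-0.025, 1.0, 0.0, 0.002]
ft_force: [0.4, -0.5, -3.0]
width: 0.0496
```

```bash
python3 go.py .445 .277 .11 -4
```

```text
shift [0.558 1.077 0.05 ] turn [0.001 0.003 0.077]
```

{"method": "play_rows", "body": {
  "motion": [
    [0.28,0.54,0,0,0,0,0],
    [0.28,0.54,0,0,0,0,0],
    [0.28,0.54,0,0,0,0,0]
  ]
}}

```text
time: 24.98
ee_pos: [0.5009, 0.1773, 0.116]
eef_rot: [-0.03, 1.0, 0.001, -0.001]
ft_force: [1.1, -0.7, -3.5]
width: 0.0497
```

{"method": "play_rows", "body": {
  "motion": [
    [0.275,0.535,0,0,0,0.077,0],
    [0.275,0.535,0,0,0,0.077,0],
    [0.275,0.535,0,0,0,0.077,0],
    [0.275,0.535,0,0,0,0.077,0],
    [0.275,0.535,0,0,0,0.077,0]
  ]
}}

```text
time: 25.6
ee_pos: [0.4445, 0.275, 0.1166]
eef_rot: [0.036, 0.999, -0.0, -0.0]
ft_force: [-0.1, -0.0, -2.6]
width: 0.0496
```

```bash
python3 look.py wrist w10 medium_box:.016; python3 go.py .4447 .277 .026 -4
```

```text
tcp [0.4445 0.275  0.1166] yaw -4.13 tilt [-1.e-04 -8.e-04 -1.e+00] F [-0.1 -0.  -2.6] w 0.0496 t 25.6
cam [0.367 0.279 0.279]
medium_box 0.68 [282. 140.] [383.3, 281.5, 79.7, 26.8, 84.7]
shift [-0.001  0.008  0.453] turn [-0.    -0.    -0.001]
```

View pics/w10.png

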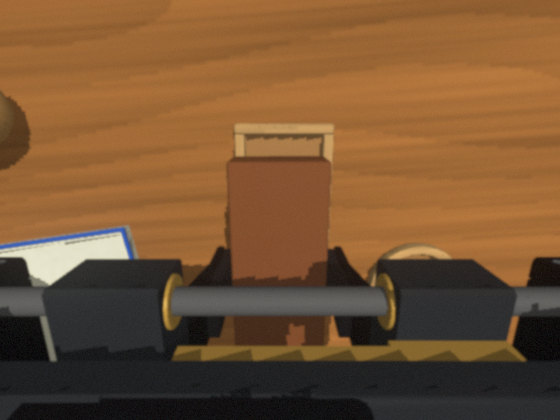

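{"method": "play_rows", "body": {
  "motion": [
    [0,0.01,0.15,0,0,0,0],
    [0,0.01,0.35,0,0,0,0],
    [0,0.01,0.43,0,0,0,0],
    [0,0.01,0.45,0,0,0,0],
    [0,0.01,0.45,0,0,0,0]
  ]
}}

```text
time: 26.32
ee_pos: [0.4445, 0.279, 0.0278]
eef_rot: [0.035, 0.999, 0.0, 0.0]
ft_force: [-0.5, 0.2, -2.9]
width: 0.05
```

```bash
python3 go.py .4447 .277 .0193 -4
```

```text
shift [-0.001 -0.01   0.042] turn [ 0.001  0.001 -0.   ]
```

{"method": "play_rows", "body": {
  "motion": [
    [0,-0.008,0.015,0,0,0,0],
    [0,-0.008,0.025,0,0,0,0],
    [0,-0.008,0.033,0,0,0,0],
    [0,-0.008,0.04,0,0,0,0],
    [0,-0.008,0.04,0,0,0,0]
  ]
}}

```text
time: 26.95
ee_pos: [0.4438, 0.2772, 0.0192]
eef_rot: [0.035, 0.999, 0.0, -0.0]
ft_force: [-2.9, -1.4, 4.9]
width: 0.0494
```

{"method": "play_rows", "body": {
  "motion": [
    [0,0,0,0,0,0,80],
    [0,0,0,0,0,0,80],
    [0,0,0,0,0,0,80],
    [0,0,-0.3,0,0,0,100],
    [0,0,-0.75,0,0,0,100]
  ]
}}

```text
time: 27.58
ee_pos: [0.4432, 0.2767, 0.1424]
eef_rot: [0.035, 0.999, -0.001, -0.001]
ft_force: [1.6, 1.3, 0.1]
width: 0.0815
```

{"method": "play_rows", "body": {
  "motion": [
    [-0.38,-0.79,-0.05,0,0,0,100],
    [-0.38,-0.79,-0.05,0,0,0,100],
    [-0.38,-0.79,-0.05,0,0,0,100],
    [-0.38,-0.79,-0.05,0,0,0,100]
  ]
}}

```text
time: 28.08
ee_pos: [0.51, 0.1098, 0.1517]
eef_rot: [0.038, 0.999, -0.0, 0.001]
ft_force: [-0.1, 0.3, 0.2]
width: 0.0868
```

{"method": "play_rows", "body": {
  "motion": [
    [-0.38,-0.79,0,0,0,-0.111,100],
    [-0.38,-0.79,0,0,0,-0.111,100],
    [-0.38,-0.79,0,0,0,-0.111,100],
    [-0.38,-0.79,0,0,0,-0.111,100],
    [-0.38,-0.79,0,0,0,-0.111,100]
  ]
}}

```text
time: 28.7
ee_pos: [0.5733, -0.0474, 0.151]
eef_rot: [-0.053, 0.999, 0.0, -0.0]
ft_force: [-0.2, 1.0, -0.0]
width: 0.0871
```

```bash
python3 look.py wrist w11 coarse_stone:.029; python3 look.py top t11 medium_stone:.031 medium_box:.016; python3 go.py .575 -.051 .018 6
```

```text
tcp [ 0.5733 -0.0474  0.151 ] yaw 6.06 tilt [-6.e-04  7.e-04 -1.e+00] F [-0.2  1.  -0. ] w 0.0871 t 28.7
cam [ 0.496 -0.057  0.314]
coarse_stone 0.58 [277. 202.] [574.9, -51.1, 149.4, 60.2, 6.3]
tcp [ 0.5733 -0.0465  0.1512] yaw 6.16 tilt [-4.e-04  9.e-04 -1.e+00] F [-1.   0.   0.7] w 0.0869 t 28.8
cam [0.241 0.061 1.232]
medium_stone 0.75 [192. 248.] [443.2, 274.8, 121.9, 54.0, -4.2]
medium_stone 0.31 [412. 164.] [643.8, -255.1, 132.6, 73.1, 0.3]
medium_box 0.68 [204. 246.] [444.7, 277.1, 153.4, 86.2, -5.2]
medium_box 0.53 [411. 165.] [647.6, -259.0, 136.7, 74.4, 0.4]
shift [-0.006 -0.02   0.667] turn [0.    0.    0.001]
```

View pics/w11.png

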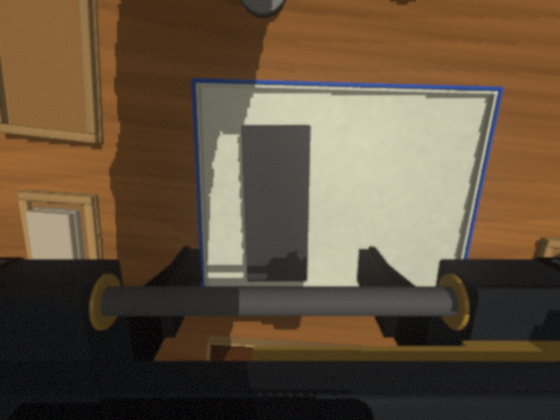

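Medium stone is in its box; coarse stone is at (276,203). Next: grasp coarse.

{"method": "play_rows", "body": {
  "motion": [
    [-0.007,-0.02,0.3,0,0,0,100],
    [-0.007,-0.02,0.55,0,0,0,100],
    [-0.007,-0.02,0.667,0,0,0,100],
    [-0.007,-0.02,0.67,0,0,0,100],
    [-0.007,-0.02,0.67,0,0,0,50]
  ]
}}

```text
time: 29.58
ee_pos: [0.5761, -0.0522, 0.0186]
eef_rot: [-0.053, 0.999, 0.0, 0.001]
ft_force: [0.5, -0.1, 0.7]
width: 0.0824
```

{"method": "play_rows", "body": {
  "motion": [
    [0,0,0,0,0,0,0],
    [0,0,0,0,0,0,0],
    [0,0,0,0,0,0,0],
    [0,0,0,0,0,0,0],
    [0,0,0,0,0,0,0]
  ],
  "squeeze": 50
}}

```text
time: 30.2
ee_pos: [0.5759, -0.051, 0.0183]
eef_rot: [-0.053, 0.999, 0.001, 0.001]
ft_force: [-1.1, 4.1, 5.1]
width: 0.0597
```

{"method": "play_rows", "body": {
  "motion": [
    [0,0,-0.05,0,0,0,0],
    [0,0,-0.2,0,0,0,0],
    [0,0,-0.45,0,0,0,0],
    [0,0,-0.5,0,0,0,0]
  ]
}}

```text
time: 30.7
ee_pos: [0.5768, -0.0531, 0.1207]
eef_rot: [-0.052, 0.999, -0.0, 0.003]
ft_force: [0.2, 0.7, -5.5]
width: 0.0595
```

```bash
python3 look.py top t12 coarse_box:.016; python3 go.py .444 -.264 .11 0
```

```text
tcp [ 0.5768 -0.0531  0.1207] yaw 5.97 tilt [ 0.0051  0.     -1.    ] F [ 0.2  0.7 -5.5] w 0.0595 t 30.7
cam [0.241 0.061 1.232]
coarse_box 0.88 [424. 244.] [442.2, -263.2, 181.7, 94.2, 0.0]
shift [ 0.764 -0.982  0.039] turn [0.    0.001 0.067]
```

{"method": "play_rows", "body": {
  "motion": [
    [0.38,-0.49,0,0,0,0,0],
    [0.38,-0.49,0,0,0,0,0],
    [0.38,-0.49,0,0,0,0,0]
  ]
}}

```text
time: 31.18
ee_pos: [0.5056, -0.163, 0.1154]
eef_rot: [-0.048, 0.999, -0.0, -0.002]
ft_force: [0.7, 0.8, -5.4]
width: 0.059
```

{"method": "play_rows", "body": {
  "motion": [
    [0.38,-0.49,0,0,0,0.067,0],
    [0.38,-0.49,0,0,0,0.067,0],
    [0.38,-0.49,0,0,0,0.067,0],
    [0.38,-0.49,0,0,0,0.067,0],
    [0.38,-0.49,0,0,0,0.067,0]
  ]
}}

```text
time: 31.8
ee_pos: [0.4451, -0.2618, 0.1165]
eef_rot: [-0.001, 1.0, 0.0, -0.001]
ft_force: [0.1, 0.2, -5.2]
width: 0.0599
```

```bash
python3 look.py wrist w12 coarse_box:.016; python3 go.py .444 -.264 .028 0
```

```text
tcp [ 0.4451 -0.2618  0.1165] yaw 0.11 tilt [-1.2e-03  7.0e-04 -1.0e+00] F [ 0.1  0.2 -5.2] w 0.0599 t 31.8
cam [ 0.367 -0.263  0.28 ]
coarse_box 0.77 [274. 110.] [362.8, -265.7, 89.0, 16.7, -89.2]
shift [ 0.005 -0.009  0.444] turn [ 0.    -0.     0.001]
```

View pics/w12.png

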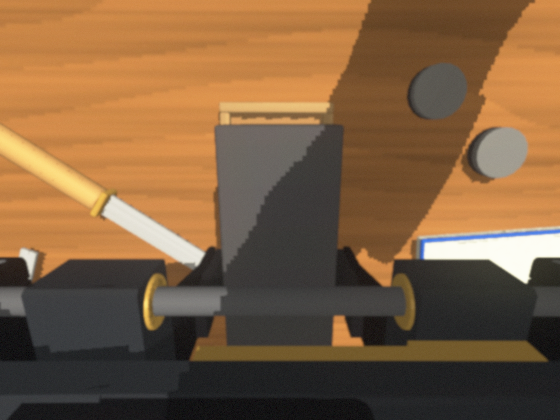

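{"method": "play_rows", "body": {
  "motion": [
    [0,-0.012,0.15,0,0,0,0],
    [0,-0.012,0.35,0,0,0,0],
    [0,-0.012,0.42,0,0,0,0],
    [0,-0.012,0.44,0,0,0,0],
    [0,-0.012,0.44,0,0,0,0]
  ]
}}

```text
time: 32.52
ee_pos: [0.4453, -0.266, 0.0302]
eef_rot: [0.0, 1.0, -0.0, 0.001]
ft_force: [0.3, -0.1, -5.1]
width: 0.0595
```

```bash
python3 go.py .4447 -.2645 .0203 0
```

```text
shift [0.003 0.007 0.05 ] turn [-0.     0.001 -0.   ]
```

{"method": "play_rows", "body": {
  "motion": [
    [0,0.005,0.015,0,0,0,0],
    [0,0.005,0.03,0,0,0,0],
    [0,0.005,0.04,0,0,0,0],
    [0,0.005,0.048,0,0,0,0],
    [0,0.005,0.048,0,0,0,0]
  ]
}}

```text
time: 33.15
ee_pos: [0.4446, -0.2647, 0.0203]
eef_rot: [0.0, 1.0, 0.0, 0.0]
ft_force: [-4.0, 2.5, 4.4]
width: 0.0597
```

{"method": "play_rows", "body": {
  "motion": [
    [0,0,0,0,0,0,100],
    [0,0,0,0,0,0,100],
    [0,0,0,0,0,0,100],
    [0,0,-0.3,0,0,0,100],
    [0,0,-0.75,0,0,0,100]
  ]
}}

```text
time: 33.78
ee_pos: [0.444, -0.2646, 0.1433]
eef_rot: [0.0, 1.0, 0.0, -0.001]
ft_force: [1.3, -0.4, 0.5]
width: 0.0861
```

{"method": "play_rows", "body": {
  "motion": [
    [-0.6,1,-0.3,0,0,0,100],
    [-0.6,1,-0.3,0,0,0,100],
    [-0.6,1,-0.3,0,0,0,100],
    [-0.6,1,-0.3,0,0,0,100],
    [-0.6,1,-0.3,0,0,0,100]
  ]
}}

```text
time: 34.4
ee_pos: [0.5667, -0.0599, 0.2027]
eef_rot: [-0.003, 1.0, 0.001, 0.001]
ft_force: [-0.3, -1.6, -0.3]
width: 0.0873
```

```bash
python3 look.py top t13 coarse_stone:.031 coarse_box:.016 medium_stone:.031 fine_stone:.026 puck_stone:.026 slip_stone:.020; python3 look.py scene s13
```

```text
tcp [ 0.5667 -0.0599  0.2027] yaw 0.38 tilt [ 0.0016  0.0012 -1.    ] F [-0.3 -1.6 -0.3] w 0.0873 t 34.4
cam [0.241 0.061 1.232]
coarse_stone 0.67 [428. 244.] [443.2, -263.1, 153.9, 68.7, -1.3]
medium_stone 0.57 [194. 248.] [441.8, 273.4, 120.8, 52.5, -3.9]
fine_stone 0.66 [422. 158.] [648.9, -260.5, 105.8, 45.4, 0.2]
fine_stone 0.39 [193. 244.] [443.6, 275.2, 123.4, 54.3, -3.9]
puck_stone 0.85 [144. 206.] [525.1, 389.2, 60.8, 57.5, 2.9]
slip_stone 0.67 [201. 164.] [632.4, 251.7, 80.4, 24.1, 2.1]
tcp [ 0.5642 -0.066   0.2021] yaw -0.13 tilt [-2.e-04  0.e+00 -1.e+00] F [-1.1  0.  -0.2] w 0.0873 t 34.75
cam [ 0.919 -0.116  0.794]
```

View pics/t13.png

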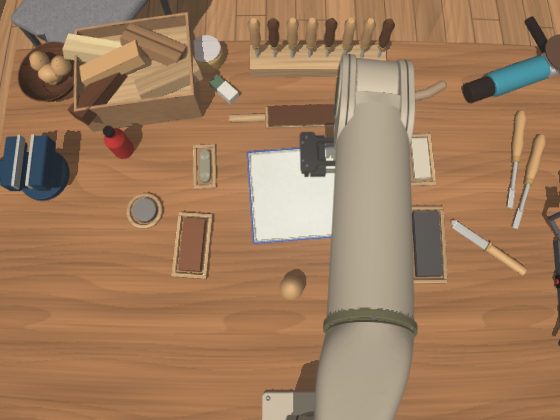

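View pics/s13.png

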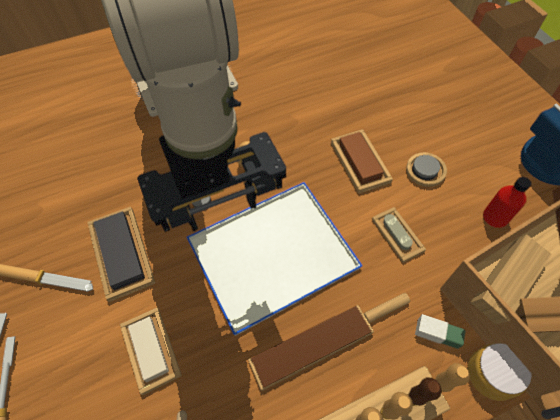

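Both views show each stone flat and centred in its own box: coarse (428,244), fine (422,158), slip (204,165), medium (193,245) and puck (145,208) in the top view. The gripper is clear of everything, so I'm handing in.

```bash
python3 -c "
from bench import job
print(job.close_job())"
```

```text
the job is handed in; nothing more can be done
None
```

All five stones are back in their own boxes, and I handed the job in at about 35 s; no verdict is given. I moved them in the order slip, fine, puck, medium, coarse. Each was lowered until the wrist force showed contact at the height expected for its recess floor, then released.

- **Final position:** the last top and scene pictures show every stone lying flat inside its recess. Measured offsets from the box centres are about 4 mm or less, which is within the 15 mm limit and close to the measurement accuracy. The gripper was clear of everything.
- **Disagreements:** the top and wrist cameras differed by 3–5 mm on the fine box, so I placed that stone between the two estimates. The networks sometimes returned a wrong label or a partial region; I set those aside after comparing them with the pictures.
- **Not checked separately:** flatness was judged only from the pictures and the contact heights.

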